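# Seat a rail in the drilling stop

### The job

Get the gold rail tube ready for drilling: with the fingertips, gently push it along the table until its long side lies flat against the steel fence and its end butts against the red end stop. Only push it - do not pick it up, lift it or tip it - and leave everything else on the table where it is.

Things in the scene. Friction and masses are not known exactly. Their poses are not given: they have to be found in the camera images.
- rail: gold rectangular tube with black end plugs and black hole marks on top, lying loose on the table: 50 (its x) x 160 (its y) x 25 (z) mm, about 0.15 kg (varies); sides and closed ends flat and solid. Origin: centre of its underside. Starts clear of fence and stop, on the robot's side of the fence, up to 20 degrees out of line with it.
- jig: dark steel fence bar fixed to the table, 320 x 25 x 20 mm high, two bolt heads on top. Origin: on the table, mid-length of the long working face. y runs along the fence; x points away from the robot into the bar (it fills x 0 to 25 mm): the working face is the plane x = 0, the rail lies on its -x side. Up to 0.25 rad out of line with the robot's y axis.
- stop: red end stop with black knob (51 mm high), clamped rigidly on the fence; axes parallel to the jig's. Origin: on the table, inner corner of the stop's and fence's working faces. Stop face: plane y = 0, looks to -y, x -60 to 0 mm; block 30 mm deep, 20 high, strap over it to 27 high. With the rail seated, its origin is at x -25, y -80, z 0 mm here, axes parallel.
- offcut: bystander: plain silver tube, 50 x 110 x 25 mm, lying beyond the fence. Origin: centre of its underside
- canister: bystander: black bottle with white cap standing upright, diameter 64 mm, 170 mm tall. Origin: centre of its underside
- wheel: bystander: white toothed wheel lying flat, diameter 76 mm, 27 mm high. Origin: centre of its underside
- gearbox: bystander: grey block 50 x 50 x 35 mm with a short steel shaft up to 57 mm high. Origin: centre of its underside
- hub: bystander: stepped aluminium hub, diameter 40 mm, 30 mm high. Origin: centre of its underside
- driver: bystander: screwdriver with yellow handle, 170 mm long, lying along its own x. Origin: under its middle
- clamp: bystander: spring clamp lying flat, red handles to its -x, steel jaws to its +x, about 145 x 86 x 18 mm. Origin: under its pivot

How it is judged:
By the outcome, as a careful person would: the job done as asked, in the order asked, and still so for the second after the job is handed in, with the robot touching nothing.
It also fails if it takes over 45 s, if anything falls off the work surface, if the arm or the gripper's body presses on something with over 40 N, if the wrist force passes 120 N, or if a joint passes its speed limit or range.

### The arm

A 7-joint arm with a two-finger parallel gripper is mounted at the origin on the work surface. World frame = base frame: x ahead of the robot, y to its left, z up, the work surface at z = 0. Lengths are in m, angles in rad, forces in N, time in s.
With the tool pointing down it reaches from about 0.35 to 0.9 m from the base axis. Payload 7.2 kg.
Tool frame: the origin (TCP) lies on the front face of the gripper's body, between the roots of the fingers; the fingertips stand 80 mm ahead of it and the grasp point (between the pads) lies 61 mm ahead of it (r.tips_ahead is the distance from the TCP to the fingertips, in m); z points along the fingers, y is the line along which they close (so a half turn about z gives the same grasp; the last joint's range is limited). The gripper opens to 88 mm and grips with 3 to 60 N. Pads are 20 mm wide; open, the fingers measure 115 mm over their backs; the gripper's body (75 mm by 178 mm) begins 61 mm behind the grasp point.
Start: joints at [-1.378, 0.411, -0.013, 1.596, 0.006, 1.134, -0.082], TCP at [0.161, 0.604, 0.303] pointing down, gripper open.
Joint ranges: [-2.95, 2.95], [-0.29, 1.99], [-1.47, 1.44], [0.14, 2.54], [-1.03, 4.17], [0.13, 1.85], [-2.86, 2.86]. Speed limits (rad/s): [2.39, 2.39, 3.01, 3.01, 3.14, 3.14, 3.14].

### API

Orientations are given as a unit quaternion [w, x, y, z].
In Python, from station import r, camera, calibration, workorder, spot_in, masks_of gives the robot as it stands.
- The arm moves only by the tool arm_command, never from a script. Its argument "commands" is a list of rows, each a list of 7 numbers: the turn, a rotation vector about the tool's x, y, z in degrees, then the shift along the tool's x, y, z in m, then the gripper command: -1 is fully open, 1 is shut, values between are in proportion. In form: [[ax, ay, az, x, y, z, claw], ...]. A call has 1 to 20 rows; each row is the pose to reach, as a shift and turn from the pose commanded when the call began, along the tool's axes at that moment; what a row does not reach only later rows make up. A row lasts 1/10 s, in which the tool goes at most 50 mm and 8.59 degrees, less where a joint would pass 70% of its speed; a pose out of reach is approached as far as the arm can. A call with a gripper value outside its range is refused whole. The fingers move at their own pace and stop on an object; "grip_force" is the grip in N (left out, the last holds). Time passes only in rows, so rows that repeat a pose let the fingers close. It gives the time, the measured TCP pose, the force, the opening and the grip force at its end, in the units of the state.
- r.read_state(): the state, without advancing time (a new reading comes with each control period).
- camera(name): name is "scene" or "top" or "wrist"; returns (picture, depth): 384x512x3 uint8, blue, green, red; 384x512 float32, m along the optical axis (not along the pixel's ray), 0 where there is no reading.
- calibration(name): a dict with "intrinsics" (3x3 intrinsics, pixels), "k1" (the pictures are not rectified: a ray, as slopes to the right and down, at radius r is drawn at 1 + k1 r^2 times it, then the intrinsics apply), "rvec" (rotation vector, rad) and "tvec" (3), from world to camera coordinates, as OpenCV has them; the wrist camera has in their place "mount" (4x4, takes a point from camera to tool coordinates, whose origin is the TCP and whose axes are the flange's). Camera axes: x right, y down, z forward; pixel columns grow to the right and rows downward; lengths in m; the calibration is good to about 2 mm. A picture is of the moment at which its call begins: read the wrist's pose just before it. calibration takes no time and is no camera call.
- workorder.finish_job(): hands the job in; it is judged then, once.
Trained networks look in the newest picture that a camera, given by its name, has taken for a name from the list of things; names that differ only in an ending like _2 or _b are one class to them, and where a whole thing is asked for, a point or a joint stands for the part that bears it (a point fixed in the world has none). Each returns a list of dicts, best first, with "confidence" (0 to 1); they miss things now and then, are a little off and sometimes report something else, mostly with a low value. They report only what shows in the picture. A call takes as long as a camera call.
- spot_in(camera, query): "xyz" ([x, y, z] in m, in world coordinates, good to about 4 mm: the middle of the surface that is visible of it).
- masks_of(camera, query): "region" (384x512 bool, what is visible of it).
The state is a dict: "clock": time; "joint_pos": joint angles; "qd": joint speeds; "joint_efforts": joint torques, N m; "tcp_pos": TCP position; "orientation": TCP orientation; "contact_force": force on the tool from outside, world axes, zero at the start; "ft_torque": the same for the moment, N m; "finger_gap": opening from 0.0 (shut) to 1.0 (fully open); "grasp_force": force on a finger pad.
Only numpy, scipy, OpenCV 4.12 (cv2) and the standard library are available. Lean on these libraries where they do the work, as an engineer would, in place of code of your own. Each camera call takes 0.05 s, during which the arm holds its last target. There are 200 camera calls.

## Working session

There is one attempt and no reset: what is moved stays moved. The work goes in short steps, Python scripts to look and compute and a tool call to move; the robot and the scene stay as the last step left them, time stands still between calls to the robot, and variables do not carry over. Pictures are saved under pics/ and viewed, at most 10 in all, crops included, and the job is handed in when it is done.

Besides the shell and the picture viewer there is one more tool, called after "Call:" by a JSON object that holds its "api" and its "payload", one argument or row to a line. arm_command: Moves the arm, as the interface text tells. Its arguments: {"type":"object","properties":{"commands":{"type":"array","items":{"type":"array","items":{"type":"number"}}},"grip_force":{"type":"number"}},"required":["commands"]}

```bash
ls; mkdir -p pics
cat > h.py <<'E'
import numpy as np, cv2
from station import r, camera, calibration, workorder, spot_in, masks_of
from scipy.spatial.transform import Rotation as R
def cloud(name, depth, st=None):
    c=calibration(name); K=np.array(c["intrinsics"]); k1=c["k1"]
    v,u=np.mgrid[0:depth.shape[0],0:depth.shape[1]]
    p=cv2.undistortPoints(np.stack([u,v],-1).reshape(-1,1,2).astype(float),K,np.array([k1,0,0,0.])).reshape(-1,2)
    P=np.c_[p,np.ones(len(p))]*depth.reshape(-1,1)
    if "mount" in c:
        M=np.array(c["mount"]); P=P@M[:3,:3].T+M[:3,3]
        q=st["orientation"]; P=R.from_quat([q[1],q[2],q[3],q[0]]).apply(P)+np.array(st["tcp_pos"])
    else:
        Rm=cv2.Rodrigues(np.array(c["rvec"],float))[0]; P=(P-np.array(c["tvec"]).ravel())@Rm
    return P.reshape(depth.shape+(3,))
E
python3 - <<'E'
from h import *
s=r.read_state(); print(s["clock"],s["tcp_pos"],s["orientation"],r.tips_ahead)
ims=[]
for n in("top","scene"):
    im,d=camera(n); W=cloud(n,d); cv2.imwrite(f"pics/{n}0.png",im)
    for q in("rail","jig","stop"):
        print(n,q,[(np.round(x["xyz"],3),round(x["confidence"],2)) for x in spot_in(n,q)[:2]])
        m=masks_of(n,q)
        if m:
            g=m[0]["region"]&(d>0); P=W[g]; 
            print("  mask",g.sum(),m[0]["confidence"],np.percentile(P[:,2],[5,50,95]).round(4))
            z=np.percentile(P[:,2],80); T=P[abs(P[:,2]-z)<.005]
            b=cv2.minAreaRect(T[:,:2].astype(np.float32)*1000);print("  ",b,cv2.boxPoints(b).round(0).tolist())
E
```

```text
pics
0.0 [0.16107775 0.6035062  0.30184151] [-3.85859600e-05  1.29989861e-01  9.91515022e-01 -7.71530291e-04] 0.08
top rail [(array([ 0.559, -0.048,  0.028]), 0.66)]
  mask 1341 0.63 [0.0072 0.0195 0.0231]
   ((656.5418090820312, 74.01663208007812), (26.151933670043945, 319.13812255859375), 11.380043029785156) [[612.0, 228.0], [675.0, -85.0], [701.0, -80.0], [638.0, 233.0]]
top jig [(array([0.654, 0.064, 0.022]), 0.74)]
  mask 1326 0.56 [0.0068 0.0195 0.023 ]
   ((656.6314086914062, 73.626220703125), (26.17354965209961, 319.93902587890625), 11.38004207611084) [[612.0, 228.0], [675.0, -86.0], [701.0, -81.0], [638.0, 233.0]]
top stop [(array([0.612, 0.167, 0.026]), 0.78)]
  mask 527 0.87 [0.0098 0.0266 0.0508]
   ((609.8975219726562, 164.15359497070312), (90.23426818847656, 31.786666870117188), 11.996892929077148) [[562.0, 170.0], [569.0, 139.0], [657.0, 158.0], [651.0, 189.0]]
scene rail [(array([ 0.571, -0.072,  0.026]), 0.8)]
  mask 746 0.63 [0.0054 0.0252 0.0276]
   ((560.8435668945312, -48.769432067871094), (50.01522445678711, 164.03628540039062), 28.74687385559082) [[499.0, 11.0], [578.0, -133.0], [622.0, -109.0], [543.0, 35.0]]
scene jig [(array([0.667, 0.016, 0.018]), 0.72)]
  mask 637 0.82 [0.0024 0.0202 0.0233]
   ((656.7963256835938, 70.1449966430664), (28.701364517211914, 316.3369140625), 11.576818466186523) [[611.0, 222.0], [674.0, -88.0], [703.0, -82.0], [639.0, 228.0]]
scene stop [(array([0.61 , 0.154, 0.025]), 0.68)]
  mask 292 0.61 [0.0057 0.0266 0.0498]
   ((610.7709350585938, 165.41409301757812), (89.32060241699219, 34.70557403564453), 10.830591201782227) [[564.0, 174.0], [570.0, 140.0], [658.0, 157.0], [651.0, 191.0]]
```

View pics/top0.png

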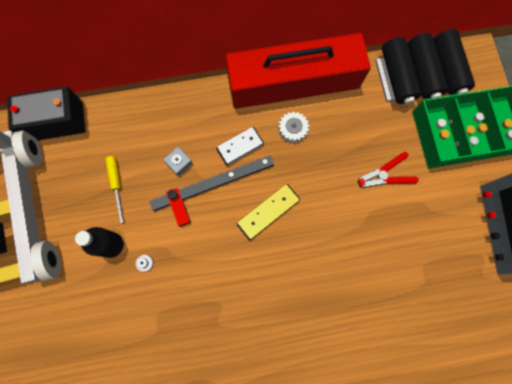

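View pics/scene0.png

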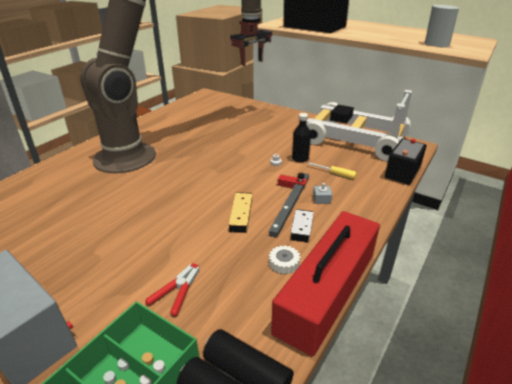

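The top view shows the rail at (268,212), clear of the fence, which runs from (152,205) to (272,162). The stop is at (179,205). The scene view agrees. The jig yaw is about 11.4° and the rail yaw about 28.7°. I'll move high to the robot's side of the rail, with the finger line parallel to the fence.

Call:
{"api": "arm_command", "payload": {
  "commands": [
    [0,0,-26.3,-0.477,-0.566,0,-1],
    [0,0,-26.3,-0.477,-0.566,0,-1],
    [0,0,-26.3,-0.477,-0.566,0,-1],
    [0,0,-26.3,-0.477,-0.566,0,-1],
    [0,0,-26.3,-0.477,-0.566,0,-1],
    [0,0,-26.3,-0.477,-0.566,0,-1],
    [0,0,-26.3,-0.477,-0.566,0,-1],
    [0,0,-26.3,-0.477,-0.566,0,-1],
    [0,0,-26.3,-0.477,-0.566,0,-1],
    [0,0,-26.3,-0.477,-0.566,0,-1],
    [0,0,-26.3,-0.477,-0.566,0,-1],
    [0,0,-26.3,-0.477,-0.566,0,-1],
    [0,0,-26.3,-0.477,-0.566,0,-1],
    [0,0,-26.3,-0.477,-0.566,0,-1],
    [0,0,-26.3,-0.477,-0.566,0,-1],
    [0,0,-26.3,-0.477,-0.566,0,-1],
    [0,0,-26.3,-0.477,-0.566,0,-1],
    [0,0,-26.3,-0.477,-0.566,0,-1],
    [0,0,-26.3,-0.477,-0.566,0,-1],
    [0,0,-26.3,-0.477,-0.566,0,-1]
  ]
}}

```text
clock: 2.7
tcp_pos: [0.4759, -0.0649, 0.3027]
orientation: [0.0, -0.1, 0.995, 0.0]
contact_force: [-0.6, -0.3, -0.3]
finger_gap: 0.999
grasp_force: 0.0
```

```bash
cat > look.py <<'E'
from h import *
import sys
def col(im,lo,hi): return cv2.inRange(cv2.cvtColor(im,cv2.COLOR_BGR2HSV),lo,hi)>0
def rep(tag):
    s=r.read_state(); print(s["clock"],np.round(s["tcp_pos"],4),np.round(s["orientation"],4),np.round(s["contact_force"],1))
    y=R.from_quat(np.roll(s["orientation"],-1)).as_matrix(); print("tool x,y world",y[:2,0].round(3),y[:2,1].round(3),"tool y angle from world y",np.degrees(np.arctan2(-y[0,1],y[1,1])).round(2))
    for n in("top","wrist","scene"):
        s=r.read_state(); im,d=camera(n); W=cloud(n,d,s); cv2.imwrite(f"pics/{n}_{tag}.png",im)
        near=(d>0)&(np.hypot(W[...,0]-.6,W[...,1]-.03)<.3)
        g=near&(W[...,2]>.018)&(W[...,2]<.032)&col(im,(20,90,60),(35,255,255))
        g=g|((cv2.morphologyEx(g.astype(np.uint8),cv2.MORPH_CLOSE,np.ones((9,9)))>0)&near&(W[...,2]>.021)&(W[...,2]<.029))
        if g.sum()>100:
            P=W[g]; b=cv2.minAreaRect(P[:,:2].astype(np.float32)*1000); print(n,"rail gold c",np.round(b[0],1),"size",np.round(b[1],1),"ang",round(b[2],2),"z",np.median(P[:,2]).round(4),g.sum())
        for q in("jig","stop"):
            m=masks_of(n,q)
            if m:
                G=m[0]["region"]&near; zs=.020 if q=="jig" else .0235
                P=W[G]; P=P[abs(P[:,2]-zs)<.0055]
                if len(P)>50:
                    b=cv2.minAreaRect(P[:,:2].astype(np.float32)*1000); print(n,q,round(m[0]["confidence"],2),np.round(b[0],1),"size",np.round(b[1],1),"ang",round(b[2],2),cv2.boxPoints(b).round(0).tolist())
rep(sys.argv[1])
E
python3 look.py a
```

```text
2.7 [ 0.4759 -0.0649  0.3027] [ 1.00e-04 -1.00e-01  9.95e-01  2.00e-04] [-0.6 -0.3 -0.3]
tool x,y world [-0.98  -0.199] [-0.199  0.98 ] tool y angle from world y 11.47
top rail gold c [616.9 135.1] size [390.4  71.7] ang 68.96 z 0.0248 460
top jig 0.83 [655.9  73.7] size [ 26.1 317.6] ang 11.28 [[612.0, 227.0], [674.0, -85.0], [700.0, -80.0], [638.0, 232.0]]
top stop 0.65 [608.3 164.7] size [87.9 30.6] ang 13.76 [[562.0, 169.0], [569.0, 139.0], [655.0, 160.0], [647.0, 190.0]]
wrist rail gold c [560. -50.] size [ 50.6 153.1] ang 28.72 z 0.0248 3195
wrist jig 0.94 [665.   10.7] size [ 19.  194.7] ang 11.46 [[636.0, 104.0], [675.0, -87.0], [694.0, -83.0], [655.0, 108.0]]
wrist stop 0.87 [587.5 159.1] size [45.1 28.5] ang 9.63 [[563.0, 169.0], [568.0, 141.0], [612.0, 149.0], [607.0, 177.0]]
scene rail gold c [605.8 101.8] size [455.8 132.2] ang 74.62 z 0.0256 592
scene jig 0.58 [658.  72.] size [ 25.8 317.8] ang 11.31 [[614.0, 225.0], [677.0, -86.0], [702.0, -81.0], [639.0, 230.0]]
scene stop 0.55 [609.6 169.9] size [89.1 44.6] ang 15.2 [[561.0, 180.0], [572.0, 137.0], [658.0, 160.0], [647.0, 203.0]]
```

Three views agree: rail centre (560,-50) at 28.7°, top at z 25 mm, fence at 11.4°. I'll descend behind the rail and begin the two-finger side push.

Call:
{"api": "arm_command", "payload": {
  "commands": [
    [0,0,0,0,0,0.05,-1],
    [0,0,0,0,0,0.1,-1],
    [0,0,0,0,0,0.15,-1],
    [0,0,0,0,0,0.19,-1],
    [0,0,0,0,0,0.205,-1],
    [0,0,0,0,0,0.214,-1],
    [0,0,0,0,0,0.214,-1],
    [0,0,0,-0.01,0,0.214,-1],
    [0,0,0,-0.016,0,0.214,-1],
    [0,0,0,-0.02,0,0.214,-1],
    [0,0,0,-0.024,0,0.214,-1],
    [0,0,0,-0.028,0,0.214,-1],
    [0,0,0,-0.032,0,0.214,-1],
    [0,0,0,-0.036,0,0.214,-1],
    [0,0,0,-0.04,0,0.214,-1],
    [0,0,0,-0.044,0,0.214,-1],
    [0,0,0,-0.048,0,0.214,-1],
    [0,0,0,-0.052,0,0.214,-1],
    [0,0,0,-0.056,0,0.214,-1],
    [0,0,0,-0.06,0,0.214,-1]
  ]
}}

```text
clock: 5.15
tcp_pos: [0.5353, -0.0541, 0.0886]
orientation: [0.0, -0.099, 0.995, 0.0]
contact_force: [0.2, 0.5, -0.6]
finger_gap: 1.001
grasp_force: 0.3
```

Call:
{"api": "arm_command", "payload": {
  "commands": [
    [0,0,0,-0.004,0,0,-1],
    [0,0,0,-0.008,0,0,-1],
    [0,0,0,-0.012,0,0,-1],
    [0,0,0,-0.016,0,0,-1],
    [0,0,0,-0.02,0,0,-1],
    [0,0,0,-0.024,0,0,-1],
    [0,0,0,-0.028,0,0,-1],
    [0,0,0,-0.032,0,0,-1],
    [0,0,0,-0.036,0,0,-1],
    [0,0,0,-0.04,0,0,-1],
    [0,0,0,-0.044,0,0,-1],
    [0,0,0,-0.048,0,0,-1],
    [0,0,0,-0.05,0,0,-1]
  ]
}}

```text
clock: 6.45
tcp_pos: [0.5844, -0.0442, 0.0886]
orientation: [0.0, -0.099, 0.995, -0.0]
contact_force: [-1.3, -1.0, 0.7]
finger_gap: 0.998
grasp_force: 0.8
```

```bash
sed -i 's/W\[...,0\]-.6,W\[...,1\]-.03)<.3/W[...,0]-.61,W[...,1]-.03)<.24/' look.py; python3 look.py b
```

```text
6.45 [ 0.5844 -0.0442  0.0886] [ 1.000e-04 -9.910e-02  9.951e-01 -0.000e+00] [-1.3 -1.   0.7]
tool x,y world [-0.98  -0.197] [-0.197  0.98 ] tool y angle from world y 11.37
top jig 0.92 [646.9 121. ] size [ 26.2 223.3] ang 11.61 [[612.0, 228.0], [657.0, 9.0], [682.0, 14.0], [637.0, 233.0]]
top stop 0.82 [609.5 164.9] size [89.7 30.7] ang 13.58 [[562.0, 169.0], [570.0, 139.0], [657.0, 160.0], [650.0, 190.0]]
wrist rail gold c [621.2 -45.5] size [ 51.6 152. ] ang 11.31 z 0.0246 6397
wrist jig 0.7 [660.9 -18.1] size [ 44.5 139. ] ang 14.38 [[622.0, 44.0], [657.0, -91.0], [700.0, -80.0], [665.0, 55.0]]
scene rail gold c [624.1 -46.6] size [ 50.4 155.3] ang 11.26 z 0.0258 580
scene jig 0.97 [658.3  70.5] size [ 25.6 319.6] ang 11.33 [[614.0, 225.0], [677.0, -89.0], [702.0, -84.0], [639.0, 230.0]]
scene stop 0.8 [609.9 169.2] size [87.  42.4] ang 14.4 [[563.0, 179.0], [573.0, 138.0], [657.0, 159.0], [647.0, 201.0]]
```

The rail now lies parallel to the fence (11.3° against 11.4°), with about 19 mm to go. I'll close in slowly.

Call:
{"api": "arm_command", "payload": {
  "commands": [
    [0,0,0,-0.003,0,0,-1],
    [0,0,0,-0.006,0,0,-1],
    [0,0,0,-0.009,0,0,-1],
    [0,0,0,-0.012,0,0,-1],
    [0,0,0,-0.014,0,0,-1],
    [0,0,0,-0.015,0,0,-1],
    [0,0,0,-0.016,0,0,-1]
  ]
}}

```text
clock: 7.6
tcp_pos: [0.5996, -0.0412, 0.0886]
orientation: [-0.0, -0.099, 0.995, 0.0]
contact_force: [-1.3, 0.1, 0.8]
finger_gap: 1.002
grasp_force: 0.7
```

Call:
{"api": "arm_command", "payload": {
  "commands": [
    [0,0,0,-0.001,0,0,-1],
    [0,0,0,-0.002,0,0,-1]
  ]
}}

```text
clock: 7.8
tcp_pos: [0.6017, -0.0407, 0.0886]
orientation: [0.0, -0.099, 0.995, 0.0]
contact_force: [-0.1, -0.5, -0.5]
finger_gap: 1.0
grasp_force: 0.4
```

Call:
{"api": "arm_command", "payload": {
  "commands": [
    [0,0,0,-0.001,0,0,-1],
    [0,0,0,-0.001,0,0,-1]
  ]
}}

```text
clock: 8.0
tcp_pos: [0.6028, -0.0405, 0.0886]
orientation: [0.0, -0.099, 0.995, 0.0]
contact_force: [-0.1, 0.0, -0.0]
finger_gap: 0.997
grasp_force: 0.1
```

Call:
{"api": "arm_command", "payload": {
  "commands": [
    [0,0,0,-0.001,0,0,-1],
    [0,0,0,-0.001,0,0,-1]
  ]
}}

```text
clock: 8.2
tcp_pos: [0.6037, -0.0404, 0.0887]
orientation: [0.0, -0.099, 0.995, -0.0]
contact_force: [0.1, 0.6, 0.3]
finger_gap: 0.999
grasp_force: 0.3
```

Call:
{"api": "arm_command", "payload": {
  "commands": [
    [0,0,0,-0.001,0,0,-1],
    [0,0,0,-0.001,0,0,-1]
  ]
}}

```text
clock: 8.4
tcp_pos: [0.6039, -0.0404, 0.0886]
orientation: [-0.001, -0.099, 0.995, 0.0]
contact_force: [-5.4, -0.8, 3.3]
finger_gap: 0.998
grasp_force: 2.3
```

Call:
{"api": "arm_command", "payload": {
  "commands": [
    [0,0,0,-0.001,0,0,-1],
    [0,0,0,-0.001,0,0,-1]
  ]
}}

```text
clock: 8.6
tcp_pos: [0.6041, -0.0404, 0.0885]
orientation: [-0.002, -0.099, 0.995, 0.0]
contact_force: [-6.7, -1.8, 5.4]
finger_gap: 0.999
grasp_force: 3.7
```

The side push is in contact at about 7 N. Next I'll back off, lift, close the fingers and go to the rail's free end.

Call:
{"api": "arm_command", "payload": {
  "commands": [
    [0,0,0,0.004,0,0,-1],
    [0,0,0,0.02,0,0,-1],
    [0,0,0,0.03,0,0,-1],
    [0,0,0,0.03,0,-0.04,0],
    [0,0,0,0.03,-0.03,-0.07,1],
    [0,0,0,0.01,-0.08,-0.07,1],
    [0,0,0,-0.03,-0.12,-0.07,1],
    [0,0,0,-0.034,-0.122,-0.07,1],
    [0,0,0,-0.034,-0.122,-0.07,1]
  ]
}}

```text
clock: 9.5
tcp_pos: [0.6642, -0.1549, 0.1585]
orientation: [0.001, -0.098, 0.995, -0.001]
contact_force: [-0.4, 0.4, -0.6]
finger_gap: 0.492
grasp_force: 0.0
```

```bash
python3 look.py c
```

```text
9.5 [ 0.6642 -0.1549  0.1585] [ 8.000e-04 -9.790e-02  9.952e-01 -7.000e-04] [-0.4  0.4 -0.6]
tool x,y world [-0.981 -0.195] [-0.195  0.981] tool y angle from world y 11.24
top rail gold c [642.1 -41.2] size [ 52.4 155. ] ang 11.22 z 0.025 1185
top jig 0.93 [656.   73.6] size [ 27.5 319.2] ang 11.62 [[610.0, 227.0], [675.0, -85.0], [702.0, -80.0], [637.0, 233.0]]
wrist rail gold c [641.9 -40.2] size [ 53.3 154. ] ang 11.4 z 0.0246 9356
wrist jig 0.92 [668.2   5.2] size [ 28.2 182.2] ang 11.44 [[636.0, 92.0], [672.0, -87.0], [700.0, -81.0], [664.0, 97.0]]
scene rail gold c [644.1 -42.4] size [ 50.3 156.1] ang 13.27 z 0.0257 573
scene jig 0.57 [657.   73.4] size [ 26.9 324.5] ang 11.42 [[612.0, 230.0], [676.0, -88.0], [702.0, -83.0], [638.0, 235.0]]
scene stop 0.89 [609.8 170.6] size [88.8 44.5] ang 11.72 [[562.0, 183.0], [571.0, 140.0], [658.0, 158.0], [649.0, 201.0]]
```

View pics/wrist_c.png

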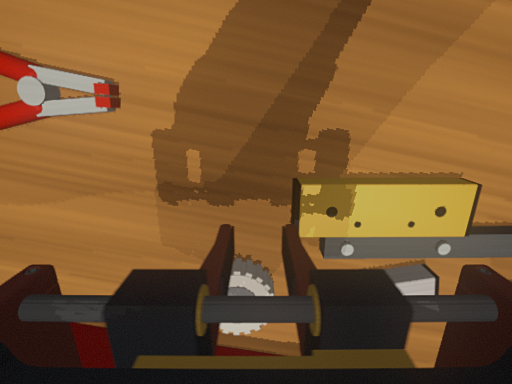

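The wrist view shows the rail (about 390,208) flush along the fence. The wheel (245,295) is clear of the fingers. There are about 111 mm to the stop. I'll close the fingers, descend and push the end.

Call:
{"api": "arm_command", "payload": {
  "commands": [
    [0,0,0,0,0,0,1],
    [0,0,0,0,0,0,1],
    [0,0,0,0,0,0,1],
    [0,0,0,0,0,0,1],
    [0,0,0,0,0,0,1],
    [0,0,0,0,0,0,1],
    [0,0,0,0,0,0,1],
    [0,0,0,0,0,0.03,1],
    [0,0,0,0,0,0.055,1],
    [0,0,0,0,0,0.07,1],
    [0,0,0,0,0,0.07,1]
  ]
}}

```text
clock: 11.05
tcp_pos: [0.6616, -0.1525, 0.0863]
orientation: [-0.002, -0.099, 0.995, 0.0]
contact_force: [-0.3, 0.4, -0.5]
finger_gap: 0.004
grasp_force: 0.0
```

Call:
{"api": "arm_command", "payload": {
  "commands": [
    [0,0,0,0,0.006,0,1],
    [0,0,0,0,0.012,0,1],
    [0,0,0,0,0.016,0,1],
    [0,0,0,0,0.02,0,1],
    [0,0,0,0,0.024,0,1],
    [0,0,0,0,0.028,0,1],
    [0,0,0,0,0.032,0,1],
    [0,0,0,0,0.036,0,1],
    [0,0,0,0,0.04,0,1],
    [0,0,0,0,0.044,0,1],
    [0,0,0,0,0.048,0,1],
    [0,0,0,0,0.052,0,1],
    [0,0,0,0,0.056,0,1],
    [0,0,0,0,0.06,0,1]
  ]
}}

```text
clock: 12.45
tcp_pos: [0.651, -0.0938, 0.0886]
orientation: [-0.0, -0.099, 0.995, 0.0]
contact_force: [1.1, -1.6, 1.6]
finger_gap: 0.003
grasp_force: 0.8
```

```bash
python3 look.py d
```

```text
12.45 [ 0.651  -0.0938  0.0886] [-0.     -0.0989  0.9951  0.    ] [ 1.1 -1.6  1.6]
tool x,y world [-0.98  -0.197] [-0.197  0.98 ] tool y angle from world y 11.35
top rail gold c [627.9  28. ] size [51.9 85.8] ang 11.99 z 0.025 660
top jig 0.76 [648.4 112.8] size [ 25.3 240.4] ang 11.69 [[612.0, 228.0], [660.0, -8.0], [685.0, -2.0], [636.0, 233.0]]
top stop 0.83 [609.4 166. ] size [90.5 32.2] ang 11.71 [[562.0, 173.0], [568.0, 141.0], [657.0, 159.0], [650.0, 191.0]]
wrist rail gold c [633.  -4.] size [ 51.1 154.1] ang 11.33 z 0.0246 15162
wrist jig 0.84 [663.1   9.3] size [ 9.1 75.4] ang 10.83 [[652.0, 45.0], [666.0, -29.0], [675.0, -27.0], [660.0, 47.0]]
scene rail gold c [640.1  -6.2] size [ 48.1 155.1] ang 15.19 z 0.0258 296
scene jig 0.61 [657.1  71.6] size [ 27.1 318.5] ang 11.7 [[612.0, 225.0], [676.0, -87.0], [703.0, -82.0], [638.0, 230.0]]
scene stop 0.64 [614.1 163.5] size [83.7 46.1] ang 27.46 [[566.0, 165.0], [588.0, 124.0], [662.0, 162.0], [641.0, 203.0]]
```

The rail is sliding true along the fence: 11.3°, centre 25 mm from the face. About 74 mm remain.

Call:
{"api": "arm_command", "payload": {
  "commands": [
    [0,0,0,0,0.004,0,1],
    [0,0,0,0,0.008,0,1],
    [0,0,0,0,0.012,0,1],
    [0,0,0,0,0.016,0,1],
    [0,0,0,0,0.02,0,1],
    [0,0,0,0,0.024,0,1],
    [0,0,0,0,0.028,0,1],
    [0,0,0,0,0.032,0,1],
    [0,0,0,0,0.036,0,1],
    [0,0,0,0,0.04,0,1],
    [0,0,0,0,0.044,0,1],
    [0,0,0,0,0.048,0,1],
    [0,0,0,0,0.052,0,1],
    [0,0,0,0,0.056,0,1],
    [0,0,0,0,0.06,0,1],
    [0,0,0,0,0.063,0,1],
    [0,0,0,0,0.066,0,1],
    [0,0,0,0,0.068,0,1],
    [0,0,0,0,0.069,0,1]
  ]
}}

```text
clock: 14.8
tcp_pos: [0.6374, -0.0262, 0.0886]
orientation: [0.0, -0.099, 0.995, 0.0]
contact_force: [0.2, -0.9, 0.4]
finger_gap: 0.008
grasp_force: 0.4
```

Call:
{"api": "arm_command", "payload": {
  "commands": [
    [0,0,0,0,0.001,0,1],
    [0,0,0,0,0.002,0,1]
  ]
}}

```text
clock: 15.0
tcp_pos: [0.6371, -0.0246, 0.0887]
orientation: [0.0, -0.099, 0.995, -0.0]
contact_force: [0.2, -0.5, 0.0]
finger_gap: 0.007
grasp_force: 0.4
```

Call:
{"api": "arm_command", "payload": {
  "commands": [
    [0,0,0,0,0.001,0,1],
    [0,0,0,0,0.001,0,1]
  ]
}}

```text
clock: 15.2
tcp_pos: [0.6369, -0.0234, 0.0887]
orientation: [0.0, -0.099, 0.995, 0.0]
contact_force: [0.4, -0.4, 0.3]
finger_gap: 0.005
grasp_force: 0.1
```

Call:
{"api": "arm_command", "payload": {
  "commands": [
    [0,0,0,0,0.001,0,1],
    [0,0,0,0,0.001,0,1]
  ]
}}

```text
clock: 15.4
tcp_pos: [0.6367, -0.0224, 0.0886]
orientation: [-0.0, -0.099, 0.995, 0.0]
contact_force: [-0.5, -0.6, -0.7]
finger_gap: 0.003
grasp_force: 0.2
```

Call:
{"api": "arm_command", "payload": {
  "commands": [
    [0,0,0,0,0.001,0,1],
    [0,0,0,0,0.001,0,1]
  ]
}}

```text
clock: 15.6
tcp_pos: [0.6365, -0.0214, 0.0886]
orientation: [-0.0, -0.099, 0.995, 0.0]
contact_force: [0.5, 0.7, 0.4]
finger_gap: 0.006
grasp_force: 0.2
```

Call:
{"api": "arm_command", "payload": {
  "commands": [
    [0,0,0,0,0.001,0,1],
    [0,0,0,0,0.001,0,1]
  ]
}}

```text
clock: 15.8
tcp_pos: [0.6363, -0.0204, 0.0887]
orientation: [0.0, -0.099, 0.995, 0.0]
contact_force: [-0.5, -0.4, 0.9]
finger_gap: 0.01
grasp_force: 0.2
```

Call:
{"api": "arm_command", "payload": {
  "commands": [
    [0,0,0,0,0.001,0,1],
    [0,0,0,0,0.001,0,1]
  ]
}}

```text
clock: 16.0
tcp_pos: [0.6361, -0.0194, 0.0887]
orientation: [0.0, -0.099, 0.995, 0.0]
contact_force: [-0.4, -0.4, 0.5]
finger_gap: 0.007
grasp_force: 0.2
```

Call:
{"api": "arm_command", "payload": {
  "commands": [
    [0,0,0,0,0.001,0,1],
    [0,0,0,0,0.001,0,1]
  ]
}}

```text
clock: 16.2
tcp_pos: [0.6359, -0.0184, 0.0886]
orientation: [-0.0, -0.099, 0.995, 0.0]
contact_force: [0.2, -0.9, 0.1]
finger_gap: 0.007
grasp_force: 0.2
```

```bash
python3 look.py e; python3 -c "
import cv2;a=cv2.imread('pics/top_e.png')[130:280,120:320];cv2.imwrite('pics/te.png',cv2.resize(a,None,fx=4,fy=4))"
```

```text
16.2 [ 0.6359 -0.0184  0.0886] [-0.     -0.099   0.9951  0.    ] [ 0.2 -0.9  0.1]
tool x,y world [-0.98  -0.197] [-0.197  0.98 ] tool y angle from world y 11.36
top rail gold c [614.7 133.2] size [36.2 65.7] ang 64.39 z 0.0249 252
top jig 0.91 [638.7 159.9] size [ 25.8 138.4] ang 11.47 [[612.0, 225.0], [640.0, 90.0], [665.0, 95.0], [638.0, 230.0]]
top stop 0.56 [608.9 165.8] size [89.4 32.4] ang 11.94 [[562.0, 172.0], [569.0, 141.0], [656.0, 159.0], [649.0, 191.0]]
wrist rail gold c [619.7  71. ] size [ 54.5 154.7] ang 11.57 z 0.0246 15212
wrist jig 0.64 [658.9  17.8] size [ 14.2 209.1] ang 11.16 [[632.0, 119.0], [672.0, -86.0], [686.0, -83.0], [646.0, 122.0]]
scene rail gold c [629.3  71.2] size [ 31.7 150.5] ang 11.35 z 0.026 236
scene jig 0.82 [657.7  73.6] size [ 25.1 322.3] ang 11.62 [[613.0, 229.0], [678.0, -87.0], [702.0, -82.0], [638.0, 234.0]]
scene stop 0.69 [631.5 169.5] size [42.2 40.4] ang 37.09 [[602.0, 173.0], [627.0, 141.0], [661.0, 166.0], [636.0, 198.0]]
```

View pics/te.png

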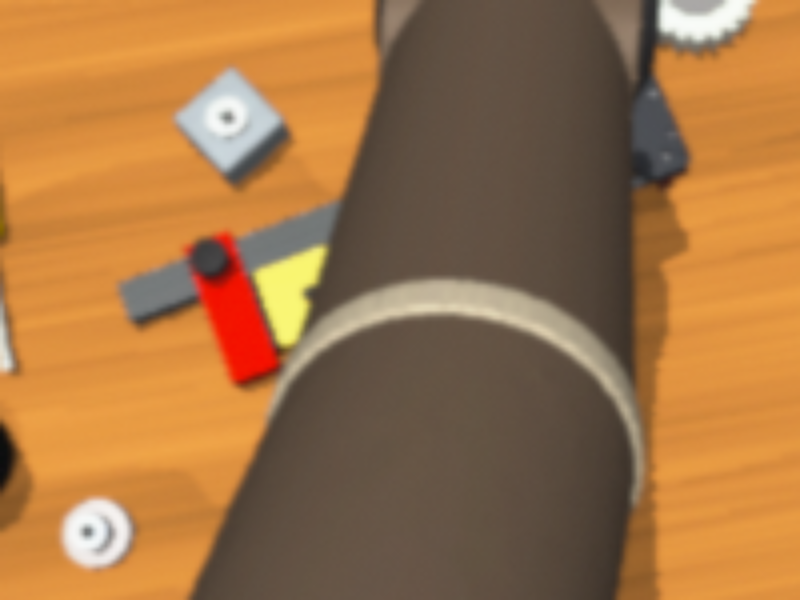

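View pics/wrist_e.png

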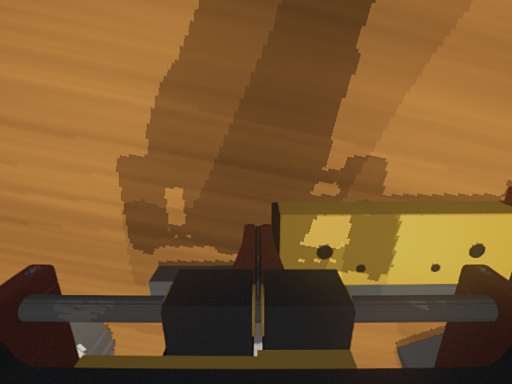

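The rail is within a millimetre or two of the stop: the top crop shows only a thin gap at about (265,310). I'll continue in 1 mm steps until it touches.

Call:
{"api": "arm_command", "payload": {
  "commands": [
    [0,0,0,0,0.001,0,1],
    [0,0,0,0,0.001,0,1]
  ]
}}

```text
clock: 16.85
tcp_pos: [0.6357, -0.0178, 0.0886]
orientation: [0.0, -0.099, 0.995, -0.0]
contact_force: [-0.3, -1.1, -0.1]
finger_gap: 0.002
grasp_force: 0.6
```

Call:
{"api": "arm_command", "payload": {
  "commands": [
    [0,0,0,0,0.001,0,1],
    [0,0,0,0,0.001,0,1]
  ]
}}

```text
clock: 17.05
tcp_pos: [0.6357, -0.0177, 0.0887]
orientation: [0.0, -0.099, 0.995, -0.001]
contact_force: [1.6, -4.5, -0.8]
finger_gap: 0.003
grasp_force: 2.4
```

Call:
{"api": "arm_command", "payload": {
  "commands": [
    [0,0,0,0,0.001,0,1],
    [0,0,0,0,0.001,0,1]
  ]
}}

```text
clock: 17.25
tcp_pos: [0.6356, -0.0176, 0.0888]
orientation: [0.0, -0.098, 0.995, -0.001]
contact_force: [2.1, -6.9, -0.6]
finger_gap: 0.006
grasp_force: 3.5
```

It is butted at about 7 N. I'll retreat, then do a gentle final two-finger check push against the fence.

Call:
{"api": "arm_command", "payload": {
  "commands": [
    [0,0,0,0,-0.004,0,1],
    [0,0,0,0,-0.02,0,1],
    [0,0,0,0,-0.022,-0.04,1],
    [0,0,0,0.01,-0.022,-0.08,0],
    [0,0,0,0.05,0.01,-0.08,-1],
    [0,0,0,0.062,0.06,-0.08,-1],
    [0,0,0,0.062,0.09,-0.08,-1],
    [0,0,0,0.062,0.09,-0.08,-1],
    [0,0,0,0.062,0.09,-0.08,-1],
    [0,0,0,0.062,0.09,-0.08,-1],
    [0,0,0,0.062,0.09,-0.08,-1],
    [0,0,0,0.062,0.09,-0.08,-1],
    [0,0,0,0.062,0.09,-0.04,-1],
    [0,0,0,0.062,0.09,-0.01,-1],
    [0,0,0,0.062,0.09,0,-1],
    [0,0,0,0.055,0.09,0,-1],
    [0,0,0,0.048,0.09,0,-1],
    [0,0,0,0.044,0.09,0,-1],
    [0,0,0,0.04,0.09,0,-1],
    [0,0,0,0.038,0.09,0,-1]
  ]
}}

```text
clock: 19.25
tcp_pos: [0.5812, 0.0654, 0.0895]
orientation: [0.001, -0.099, 0.995, 0.0]
contact_force: [0.1, 0.5, -0.7]
finger_gap: 0.996
grasp_force: 0.0
```

Call:
{"api": "arm_command", "payload": {
  "commands": [
    [0,0,0,-0.001,0,0,-1],
    [0,0,0,-0.001,0,0,-1]
  ]
}}

```text
clock: 19.45
tcp_pos: [0.5814, 0.0654, 0.0888]
orientation: [0.0, -0.099, 0.995, 0.0]
contact_force: [0.7, 0.8, -0.1]
finger_gap: 1.004
grasp_force: 0.0
```

Call:
{"api": "arm_command", "payload": {
  "commands": [
    [0,0,0,-0.001,0,0,-1],
    [0,0,0,-0.001,0,0,-1]
  ]
}}

```text
clock: 19.65
tcp_pos: [0.582, 0.0654, 0.0886]
orientation: [-0.0, -0.099, 0.995, 0.0]
contact_force: [-0.5, -0.7, 0.9]
finger_gap: 0.998
grasp_force: 0.4
```

Call:
{"api": "arm_command", "payload": {
  "commands": [
    [0,0,0,-0.001,0,0,-1],
    [0,0,0,-0.001,0,0,-1]
  ]
}}

```text
clock: 19.85
tcp_pos: [0.5822, 0.0655, 0.0884]
orientation: [-0.001, -0.099, 0.995, 0.0]
contact_force: [-6.0, -1.0, 4.0]
finger_gap: 0.997
grasp_force: 2.7
```

It is firm at the same fence distance as before. I'll retreat clear and check.

Call:
{"api": "arm_command", "payload": {
  "commands": [
    [0,0,0,0.004,0,0,-1],
    [0,0,0,0.02,0,0,-1],
    [0,0,0,0.04,0,0,-1],
    [0,0,0,0.05,0,-0.04,-1],
    [0,0,0,0.08,0,-0.09,-1],
    [0,0,0,0.12,0,-0.14,-1],
    [0,0,0,0.15,0,-0.19,-1],
    [0,0,0,0.15,0,-0.2,-1],
    [0,0,0,0.15,0,-0.2,-1],
    [0,0,0,0.15,0,-0.2,-1]
  ]
}}

```text
clock: 20.85
tcp_pos: [0.4367, 0.0366, 0.2895]
orientation: [0.002, -0.099, 0.995, 0.001]
contact_force: [-0.2, -0.6, 0.4]
finger_gap: 1.002
grasp_force: 0.0
```

```bash
python3 look.py f; python3 -c "
import cv2,numpy as np;a=cv2.imread('pics/wrist_f.png');b=cv2.imread('pics/top_f.png')[130:280,100:310]
cv2.imwrite('pics/ff.png',np.vstack([cv2.resize(a,(400,300)),cv2.resize(b,(400,286))]))"
```

```text
20.85 [0.4367 0.0366 0.2895] [ 0.0019 -0.0991  0.9951  0.001 ] [-0.2 -0.6  0.4]
tool x,y world [-0.98  -0.197] [-0.197  0.98 ] tool y angle from world y 11.38
top rail gold c [619.9  69.3] size [ 52.2 156.6] ang 11.47 z 0.0249 1323
top jig 0.57 [655.7  73.8] size [ 24.5 317. ] ang 11.61 [[612.0, 227.0], [676.0, -84.0], [700.0, -79.0], [636.0, 231.0]]
top stop 0.63 [612.8 166.3] size [81.  31.9] ang 10.61 [[570.0, 175.0], [576.0, 143.0], [656.0, 158.0], [650.0, 189.0]]
wrist rail gold c [609.7  68.1] size [ 33.7 153.6] ang 11.46 z 0.025 1922
wrist stop 0.88 [585.3 159.3] size [43.2 31.5] ang 11.25 [[561.0, 171.0], [567.0, 140.0], [610.0, 148.0], [603.0, 179.0]]
scene rail gold c [620.1  68.4] size [ 51.  160.8] ang 11.42 z 0.0257 491
scene jig 0.82 [657.2  74.1] size [ 30.3 322.9] ang 10.81 [[612.0, 230.0], [673.0, -87.0], [702.0, -82.0], [642.0, 236.0]]
scene stop 0.74 [610.6 163.8] size [85.7 40. ] ang 20.34 [[563.0, 168.0], [577.0, 130.0], [658.0, 160.0], [644.0, 198.0]]
```

View pics/ff.png

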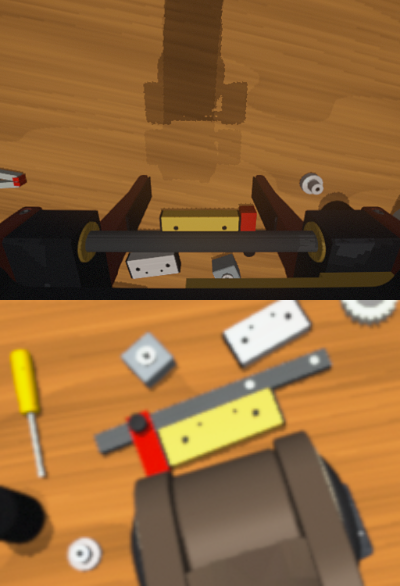

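The crop shows the rail's long side on the fence and its end against the red stop. The bystanders look where they started. By measurement the rail is at 11.45° against the fence's 11.4°, its centre is 25 mm from the fence and 80 mm from the stop, and it lies flat at 25 mm high.

```bash
python3 -c "
from station import workorder; print(workorder.finish_job())"
```

```text
the job is handed in; nothing more can be done
None
```

The rail is pushed flat against the fence and butted against the red stop, with the gripper clear; I handed the job in at about 21 s on the robot's clock.

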